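# Check the catch of a locking forceps

## Task

Check the ratchet catch of the freshly oiled locking forceps clamped on the service block: gently squeeze its two finger rings together until the catch holds on its last tooth, and let go for a second to see that it stays locked. Then press the free ring gently sideways, which is downwards here, just far enough to spring the catch, draw that ring outwards while it is held down, and leave the forceps unlocked with its jaws standing open by at least 3 mm at the tips, ready for the autoclave. Do not bend the handles, and leave the oil bottle, dish, jar and brush alone.

Things in the scene. Friction and masses are not known exactly. Their poses are not given: they have to be found in the camera images.
- fixture: Wooden service block (95 x 105 mm, 54 mm high), fixed, with a low steel toggle clamp (black grip, top 83 mm up) whose rubber foot holds a bare steel locking forceps (155 mm long) flat on the block. Origin on the bench below the forceps' pivot; +x along the forceps to its jaw tips, +y to the held handle's side, z up. Both finger rings stick out at -x, with only the bench below them.
- box_lock (a point): Pivot of the forceps at mid-thickness, 57 mm above the bench, axes as the fixture. The jaws reach 47 mm from it towards +x. The clamp's foot stands on it.
- held_ring (a point): Centre of the finger ring of the held, immovable half: 97 mm from the pivot to -x and 13.5 mm to +y, 57 mm above the bench. Each ring is an oval loop lying flat, 27 mm long (x) and 23 mm wide (y) over its outside, of 4 mm round steel (top 2 mm above this point).
- free_ring (a point): Centre of the finger ring of the free half: same size and height, on the -y side, moving with its handle. Locked on the last tooth it stands 15 mm to -y of the fixture's x axis (rings 51 to 52 mm over their outer sides, 5 mm between them). Jaws just shut, handle unsprung: 62 mm over both; at the start 64 to 70 mm. Free space lies outside it (-y).
- free_jaw (a joint): Angle of the free jaw (rad): 0 jaws shut, growing as they open, up to 0.16; 0.01 rad moves the free ring 1 mm and the tip 0.5 mm. Light friction (0.6 N at the ring): it stays where it is left. Starts at 0.02 to 0.075; the tips are 3 mm apart at about 0.06.
- free_handle (a joint): How far the free handle is sprung in towards the held one after the jaws have met (rad): 0 unsprung, about 0.068 on the first and 0.114 on the second and last tooth; hard stop from 0.148. A spring: 5 N at the ring when locked; up to 12 N to ride over the teeth. Squeeze to 0.138 or more, then let go. Once unlocked and free the ring goes 11 mm outwards, back to 0. Over 30 N on each ring strains it.
- catch_side (a joint): How far the free handle is bent sideways, here down (rad): 0 at rest, 0.01 is 1 mm down at the ring. The toothed arms between the shanks, just ahead of the rings, part at about 0.011 (5 to 6 N on the ring), then 3 N more per mm; over 0.024 (2.4 mm, 9.5 N) it is bent. Let go, it springs up; if friction under the finger kept the ring from moving out, the teeth catch again: draw it out held down.
- oil_bottle: Bystander: white dropper bottle, 29 mm in diameter, 84 mm high with its black nozzle; origin under its centre. Stands on the free ring's side of the block.
- watch_dish: Bystander: shallow steel dish, 84 mm in diameter, 18 mm high; origin under its centre. Beside the block's far end, on the free ring's side.
- specimen_jar: Bystander: amber glass jar with black lid, 52 mm in diameter, 75 mm high; origin under its centre. Beyond the block.
- cleaning_brush: Bystander: slim white instrument brush with black bristles, 165 mm long, lying on the held ring's side; origin below its middle.

How it is judged:
By the outcome, as a careful person would: the job done as asked, in the order asked, and still so for the second after the job is handed in, with the robot touching nothing.
It also fails if it takes over 54 s, if anything falls off the work surface, if the arm or the gripper's body presses on something with over 40 N, if the wrist force passes 120 N, or if a joint passes its speed limit or range.

## Robot

A 6-joint arm with a two-finger parallel gripper is mounted at the origin on the work surface. World frame = base frame: x ahead of the robot, y to its left, z up, the work surface at z = 0. Lengths are in mm, angles in rad, forces in N, time in s.
With the tool pointing down it reaches from about 250 to 775 mm from the base axis. Payload 4 kg.
Tool frame: the origin (TCP) lies at the very end of the fingers, on their centre line; the grasp point (between the pads) lies 19 mm behind it (hold_point_z is the distance from the TCP to the grasp point, in mm); z points along the fingers, y is the line along which they close (so a half turn about z gives the same grasp; the last joint's range is limited). The gripper opens to 85 mm and grips with 20 to 120 N. Pads are 22 mm wide; open, the fingers measure 114 mm over their backs; the gripper's body (76 mm by 85 mm) begins 54 mm behind the grasp point. The pads swing forward as they close: fully open they stand 13 mm farther back than shut.
Start: joints at [-1.277, 0.087, 1.371, -0, 1.684, -0.103], TCP at [212.556, -507.284, 231.341] pointing down, gripper open.
Joint ranges: [-3.1, 3.1], [-0.76, 2.03], [0.27, 2.55], [-1.08, 4.22], [0.17, 2.65], [-2.57, 2.57]. Speed limits (rad/s): [2.79, 2.79, 3.14, 3.14, 3.14, 3.14].

## Interface

Orientations are given as a unit quaternion [w, x, y, z].
In Python, from bench import sense, snapshot, camera_params, job_done, boxes_of, masks_of, landmark_of, hold_point_z gives the robot as it stands.
- The arm moves only by the tool apply_moves, never from a script. Its arguments are lists of equal length, an entry for each row: "travel": the shift along the tool's x, y, z normalised to -1 to 1, where 1 is 0.25 m, a list of three; "dr": the turn, a rotation vector about the tool's x, y, z normalised to -1 to 1, where 1 is 45 degrees, a list of three. A call has 1 to 20 rows; each row is the pose to reach, as a shift and turn from the pose commanded when the call began, along the tool's axes at that moment; what a row does not reach only later rows make up. A row lasts 1/8 s, in which the tool goes at most 62.5 mm and 10.7 degrees, less where a joint would pass 70% of its speed; a pose out of reach is approached as far as the arm can. A call with a number of a shift or a turn outside -1 to 1 is refused whole. A call with a gripper value outside its range is refused whole. "hand" is the gripper's target within -1 to 1 (fully open at 1, half-way at 0, shut at -1), set as the call begins (left out, the last holds). The fingers move at their own pace and stop on an object; "grip_force" is the grip in N (left out, the last holds). Time passes only in rows, so rows that repeat a pose let the fingers close. It gives the time, the measured TCP pose, the force, the opening and the grip force at its end, in the units of the state.
- sense(): the state, without advancing time (a new reading comes with each control period).
- snapshot(name): name is "side" or "top"; returns the picture (480x640x3 uint8, red, green, blue); there is no depth.
- camera_params(name): a dict with "fov_y" (degrees; the focal length in pixels is half the picture's height over the tangent of half this angle, whatever the lens; pixels are square), "cx", "cy" (the principal point, pixels), "D" ([k1, k2, p1, p2, k3] as OpenCV has them; the pictures are not rectified), "rvec" (rotation vector, rad) and "tvec" (3), from world to camera coordinates, as OpenCV has them. Camera axes: x right, y down, z forward; pixel columns grow to the right and rows downward; lengths in mm; the calibration is good to about 2 mm. A picture is of the moment at which its call begins. camera_params takes no time and is no camera call.
- job_done(): hands the job in; it is judged then, once.
Trained networks look in the newest picture that a camera, given by its name, has taken for a name from the list of things; names that differ only in an ending like _2 or _b are one class to them, and where a whole thing is asked for, a point or a joint stands for the part that bears it (a point fixed in the world has none). Each returns a list of dicts, best first, with "confidence" (0 to 1); they miss things now and then, are a little off and sometimes report something else, mostly with a low value. They report only what shows in the picture. A call takes as long as a camera call.
- boxes_of(target, camera): "position" ([x, y, z] in mm, in world coordinates, good to about 4 mm: the middle of the surface that is visible of it).
- masks_of(target, camera): "pixels" (480x640 bool, what is visible of it).
- landmark_of(target, camera): "position" ([x, y, z] in mm, in world coordinates, good to about 4 mm: a listed point, or the origin of a listed thing).
The state is a dict: "time_s": time; "joint_pos": joint angles; "joint_vel": joint speeds; "joint_efforts": joint torques, N m; "eef_pos": TCP position; "orientation": TCP orientation; "ft_force": force on the tool from outside, world axes, zero at the start; "wrist_torque": the same for the moment, N m; "grip_width": opening from 0.0 (shut) to 1.0 (fully open); "grip_force": force on a finger pad.
Only numpy, scipy, OpenCV 4.12 (cv2) and the standard library are available. Lean on these libraries where they do the work, as an engineer would, in place of code of your own. Each camera call takes 0.05 s, during which the arm holds its last target. There are 200 camera calls.

## Working session

There is one attempt and no reset: what is moved stays moved. The work goes in short steps, Python scripts to look and compute and a tool call to move; the robot and the scene stay as the last step left them, time stands still between calls to the robot, and variables do not carry over. Pictures are saved under pics/ and viewed, at most 10 in all, crops included, and the job is handed in when it is done.

Besides the shell and the picture viewer there is one more tool, called after "Request:" as name(argument=value, ...) on one line, values as JSON. apply_moves: Moves the arm, as the interface text tells. Scaled input: -1 to 1 covers 0.25 m each way for a shift and 45 degrees each way for a turn. Its arguments: {"type":"object","properties":{"travel":{"type":"array","items":{"type":"array","items":{"type":"number"}}},"dr":{"type":"array","items":{"type":"array","items":{"type":"number"}}},"hand":{"type":"number"},"grip_force":{"type":"number"}},"required":["travel","dr"]}

```bash
mkdir -p pics; ls; cat > h.py <<'E'
import numpy as np, cv2
from bench import *
def cam(n):
    p=camera_params(n); f=240/np.tan(np.radians(p["fov_y"])/2)
    K=np.array([[f,0,p["cx"]],[0,f,p["cy"]],[0,0,1.]])
    return K,np.array(p["D"],float),np.array(p["rvec"],float),np.array(p["tvec"],float)
def proj(n,P):
    K,D,r,t=cam(n); return cv2.projectPoints(np.float64(P).reshape(-1,1,3),r,t,K,D)[0].reshape(-1,2)
def ray(n,uv):
    K,D,r,t=cam(n); R=cv2.Rodrigues(r)[0]
    q=cv2.undistortPoints(np.float64(uv).reshape(-1,1,2),K,D).reshape(-1,2)
    d=np.c_[q,np.ones(len(q))]@R; return -R.T@t,d
def onz(n,uv,z):
    c,d=ray(n,uv); return c+d*((z-c[2])/d[:,2])[:,None]
def save(n,f):
    im=snapshot(n); cv2.imwrite(f,im[:,:,::-1]); return im
E
python3 - <<'E'
from h import *
for c in("side","top"):
    save(c,f"pics/{c}0.png")
    for t in("box_lock","held_ring","free_ring","fixture","oil_bottle","watch_dish","specimen_jar","cleaning_brush"):
        r=landmark_of(t,c); print(c,t,[(np.round(x["position"],1),round(x["confidence"],2)) for x in r[:2]])
    print(ray(c,[[320,240]]))
s=sense(); print(s); print(hold_point_z if not callable(hold_point_z) else hold_point_z())
E
```

```text
pics
side box_lock [(array([ 579.6, -131.1,   60. ]), 0.9)]
side held_ring [(array([483.8, -92.2,  56.8]), 0.72)]
side free_ring [(array([ 474.3, -131.6,   54.2]), 0.52)]
side fixture [(array([ 571.8, -130.6,   -2.4]), 0.61)]
side oil_bottle [(array([ 4.881e+02, -2.694e+02, -4.000e-01]), 0.9), (array([ 687. , -141.1,    4.1]), 0.46)]
side watch_dish [(array([ 579.2, -129.2,   61.1]), 0.46)]
side specimen_jar [(array([ 688.5, -141.2,    4.2]), 0.62), (array([ 581.4, -128.9,   59.9]), 0.38)]
side cleaning_brush [(array([ 5.851e+02,  8.440e+01, -2.000e-01]), 0.94)]
(array([340.0475342 , 522.92019909, 554.6561799 ]), array([[ 0.41220814, -0.6527117 , -0.63576495]]))
top box_lock [(array([ 576.6, -127.3,   53.6]), 0.75), (array([580.4,  80.5,  -0.9]), 0.57)]
top held_ring [(array([481.4, -91.3,  55.4]), 0.7)]
top free_ring [(array([ 479.7, -128.4,   57.7]), 0.79), (array([584.8,  81.3,   1.7]), 0.18)]
top fixture [(array([ 573. , -131.3,   -2. ]), 0.69), (array([581.1,  81.1,  -2.5]), 0.3)]
top oil_bottle [(array([ 493.6, -270.6,    4.4]), 0.71)]
top watch_dish [(array([ 623. , -275. ,   
[... 406 characters left out ...]
1.27707133e+00,  8.71607270e-02,  1.37068027e+00,  1.25376258e-05,
        1.68363042e+00, -1.03081649e-01]), 'joint_vel': array([-0.00048232,  0.00065923,  0.0004624 ,  0.00117442,  0.00120132,
       -0.0002651 ]), 'joint_efforts': array([ 1.52058823e-03, -3.51713526e+01, -3.13464081e+01,  6.77559547e-05,
        1.38240953e-04, -1.75800528e-05]), 'eef_pos': array([ 212.57324667, -507.27163954,  231.37238717]), 'orientation': array([5.97516989e-05, 9.80382398e-01, 1.97104920e-01, 1.19702582e-05]), 'ft_force': array([-0.03070027, -0.49643031, -0.41130367]), 'wrist_torque': array([-0.02090295, -0.023385  , -0.01172627]), 'grip_force': 0.0, 'grip_width': 1.0034531645398013}
18.700000000000003
```

```bash
python3 - <<'E'
from h import *
for c in("side","top"):
    im=cv2.imread(f"pics/{c}0.png"); u=proj(c,[[500,-115,57]])[0].astype(int); print(u)
    x0,y0=max(u[0]-80,0),max(u[1]-60,0); print(x0,y0)
    cv2.imwrite(f"pics/{c}0c.png",cv2.resize(im[y0:y0+120,x0:x0+160],None,fx=5,fy=5,interpolation=cv2.INTER_CUBIC))
E
```

```text
[440 231]
360 171
[424 323]
344 263
```

View pics/top0.png

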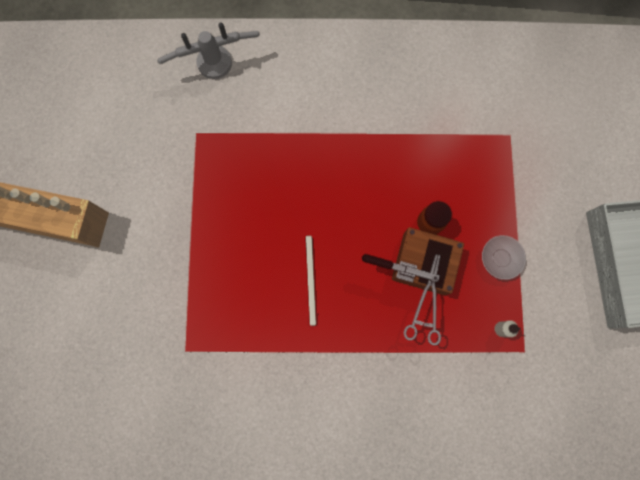

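View pics/top0c.png

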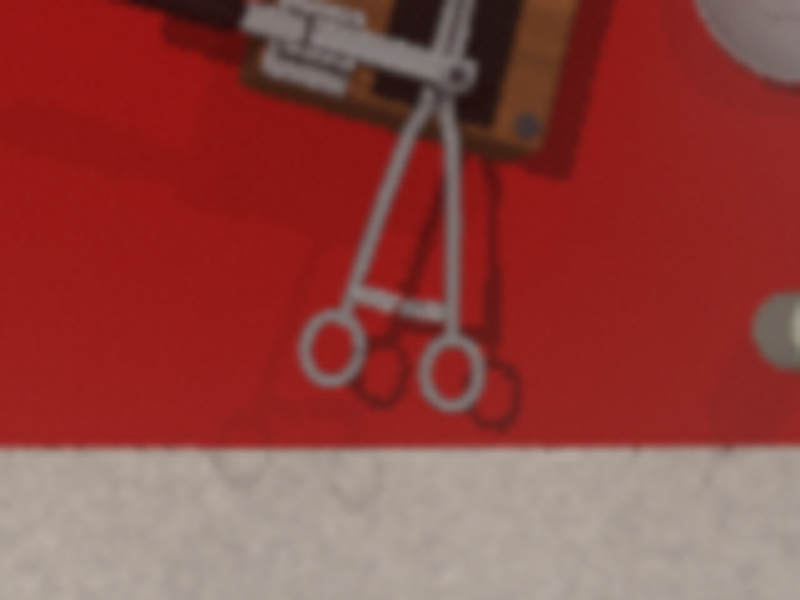

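View pics/side0c.png

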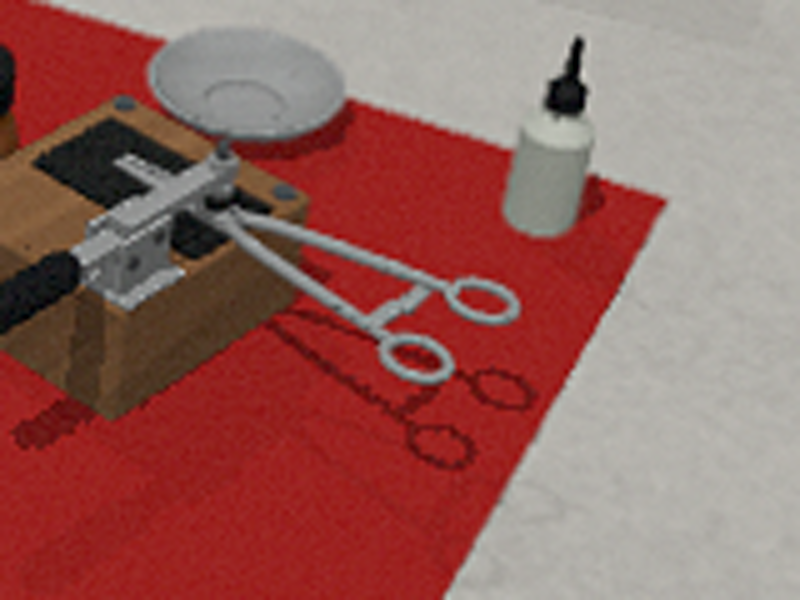

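```bash
cat >> h.py <<'E'
def tri(a,b):
    (c1,d1),(c2,d2)=ray("side",[a]),ray("top",[b]); d1,d2=d1[0],d2[0]
    s=np.linalg.lstsq(np.c_[d1,-d2],c2-c1,rcond=None)[0]; p,q=c1+s[0]*d1,c2+s[1]*d2
    return (p+q)/2,np.linalg.norm(p-q)
def holes(im,uv,R=14):
    "ring holes near uv: (u,v,area)"
    hsv=cv2.cvtColor(cv2.resize(im,None,fx=8,fy=8,interpolation=cv2.INTER_CUBIC),cv2.COLOR_BGR2HSV)
    m=(hsv[:,:,1]<150).astype(np.uint8); cs,h=cv2.findContours(m,cv2.RETR_CCOMP,cv2.CHAIN_APPROX_NONE); o=[]
    for c,k in zip(cs,h[0]):
        if k[3]>=0 and len(c)>20:
            (u,v),ax,_=cv2.fitEllipse(c); p=(np.array([u,v])+.5)/8-.5
            if np.hypot(*(p-uv))<R and cv2.contourArea(c)/64>15: o.append((*p.round(2),*(np.array(ax)/8).round(1)))
    return o
E
python3 - <<'E'
from h import *
g={"side":[(443.4,242.6),(456.6,231.2)],"top":[(410.4,332.4),(434.4,337.4)]}
for c in g:
    im=cv2.imread(f"pics/{c}0.png")
    for q in g[c]: print(c,q,holes(im,q,6))
for i in(0,1): print(tri(g["side"][i],g["top"][i]))
E
```

```text
side (443.4, 242.6) [(np.float64(442.9), np.float64(242.15), np.float64(4.6), np.float64(9.9))]
side (456.6, 231.2) [(np.float64(456.02), np.float64(230.79), np.float64(4.0), np.float64(10.1))]
top (410.4, 332.4) [(np.float64(409.99), np.float64(332.23), np.float64(7.8), np.float64(9.8))]
top (434.4, 337.4) [(np.float64(433.82), np.float64(337.12), np.float64(7.3), np.float64(9.8))]
(array([484.67469526, -91.00465336,  56.20934349]), np.float64(0.04457452188444686))
(array([ 476.13281848, -132.27116641,   56.19107297]), np.float64(0.0016622023693656947))
```

```bash
cat >> h.py <<'E'
def toolmove(dp):
    from scipy.spatial.transform import Rotation as Ro
    w,x,y,z=sense()["orientation"]; return Ro.from_quat([x,y,z,w]).inv().apply(dp)/250
E
python3 - <<'E'
from h import *
H,_=tri((442.9,242.15),(409.99,332.23)); F,_=tri((456.02,230.79),(433.82,337.12)); print(H,F,np.linalg.norm(H-F))
# fixture yaw: from rings + pivot landmarks
P=np.array([578.1,-129.2]); d=P-H[:2]; yaw=np.arctan2(d[1],d[0])+np.arctan2(13.5,97); print("yaw",np.degrees(yaw),"len",np.linalg.norm(d),np.hypot(97,13.5))
ex=np.array([np.cos(yaw),np.sin(yaw)]); ey=np.array([-ex[1],ex[0]])
print("free ring in fixture rel held",(F-H)[:2]@ex,(F-H)[:2]@ey)
T=F[:2]-ey*(11.5+15+30); print("target",T)
s=sense(); dp=np.r_[T,150]-s["eef_pos"]; print(dp,toolmove(dp))
E
```

```text
[485.17602187 -89.98482302  57.64247372] [ 476.78871892 -130.89320366   57.71098436] 41.75939595562386
yaw -14.95714403889075 len 100.85978294952241 97.93492737527302
free ring in fixture rel held 2.4551751472166514 -41.68710318392534
target [ 462.20626769 -185.47893546]
[249.63302103 321.79270409 -81.37238717] [ 1.4184066  -0.80128733  0.32539177]
```

Request:
apply_moves(travel=[[0.25,-0.14,0.02],[0.5,-0.28,0.04],[0.75,-0.42,0.06],[1,-0.56,0.08],[1,-0.56,0.08],[1,-0.56,0.08]], dr=[[0,0,0.2],[0,0,0.4],[0,0,0.6],[0,0,0.829],[0,0,0.829],[0,0,0.829]], hand=-1, grip_force=20)

```text
time_s: 1.65
eef_pos: [390.3, -279.2, 211.2]
orientation: [-0.0, 0.992, -0.124, 0.0]
ft_force: [-0.7, -0.7, -0.2]
grip_width: -0.0
grip_force: 0.0
```

```bash
cat >> h.py <<'E'
H=np.array([485.18,-89.98,57.64]); F=np.array([476.79,-130.89,57.71]); yaw=np.radians(-14.6)
ex=np.array([np.cos(yaw),np.sin(yaw),0]); ey=np.array([-ex[1],ex[0],0])
def rep():
    s=sense(); p=s["eef_pos"]; f=s["ft_force"]
    print("t",round(s["time_s"],2),"tcp",p.round(2),"q",s["orientation"].round(4),"rel held fx: ",np.round([(p-H)@ex,(p-H)@ey],2),"z",p[2].round(2),"f(ex,ey,z)",np.round([f@ex,f@ey,f[2]],2),"w",round(s["grip_width"],3)); return s
E
python3 - <<'E'
from h import *
s=rep(); T=F-ey*(11.5+15+25); T[2]=110; print(toolmove(T-s["eef_pos"]))
E
```

```text
t 1.65 tcp [ 390.34 -279.18  211.23] q [-3.000e-04  9.923e-01 -1.242e-01  1.000e-04] rel held fx:  [ -44.08 -206.99] z 211.23 f(ex,ey,z) [-0.49 -0.9  -0.2 ] w -0.0
[ 0.18765176 -0.45386418  0.405186  ]
```

Request:
apply_moves(travel=[[0.063,-0.151,0.135],[0.126,-0.302,0.27],[0.188,-0.454,0.405],[0.188,-0.454,0.405],[0.188,-0.454,0.405]], dr=[[0,0,0],[0,0,0],[0,0,0],[0,0,0],[0,0,0]])

```text
time_s: 2.28
eef_pos: [463.1, -184.8, 110.7]
orientation: [0.001, 0.992, -0.127, 0.0]
ft_force: [0.5, 0.0, -0.2]
grip_width: -0.003
grip_force: 0.0
```

```bash
python3 - <<'E'
from h import *
s=rep(); im=save("side","pics/side1.png")
u=proj("side",[s["eef_pos"]])[0]; print(u)
x0,y0=int(u[0])-100,int(u[1])-90
cv2.imwrite("pics/side1c.png",cv2.resize(im[y0:y0+150,x0:x0+200,::-1],None,fx=4,fy=4,interpolation=cv2.INTER_CUBIC)); print(x0,y0)
E
```

```text
t 2.27 tcp [ 463.05 -184.8   110.73] q [ 7.000e-04  9.919e-01 -1.271e-01  3.000e-04] rel held fx:  [  2.49 -97.33] z 110.73 f(ex,ey,z) [ 0.52  0.18 -0.17] w -0.003
[479.73576986 192.52149752]
379 102
```

View pics/side1c.png

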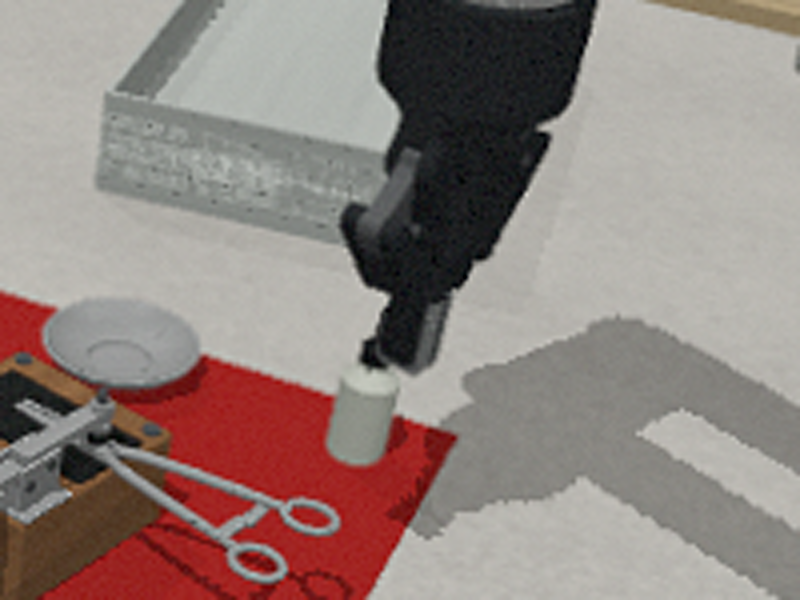

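Request:
apply_moves(travel=[[0,0,0.1],[0,0,0.2],[0,0,0.25],[0,0,0.25],[0,-0.04,0.25],[0,-0.07,0.25],[0,-0.07,0.25]], dr=[[0,0,0],[0,0,0],[0,0,0],[0,0,0],[0,0,0],[0,0,0],[0,0,0]])

```text
time_s: 3.2
eef_pos: [468.1, -166.0, 48.3]
orientation: [0.0, 0.992, -0.126, 0.001]
ft_force: [-0.1, -0.3, 0.9]
grip_width: 0.002
grip_force: 0.0
```

```bash
python3 - <<'E'
from h import *
s=rep()
im=save("side","pics/side2.png"); save("top","pics/top2.png"); s=rep()
u=proj("side",[F])[0]; x0,y0=int(u[0])-70,int(u[1])-70
cv2.imwrite("pics/side2c.png",cv2.resize(im[y0:y0+120,x0:x0+160,::-1],None,fx=5,fy=5,interpolation=cv2.INTER_CUBIC)); print(x0,y0,proj("side",[s["eef_pos"],F]))
E
```

```text
t 3.2 tcp [ 468.07 -165.97   48.28] q [ 2.000e-04  9.920e-01 -1.261e-01  6.000e-04] rel held fx:  [  2.6  -77.85] z 48.28 f(ex,ey,z) [-0.02 -0.27  0.88] w 0.002
t 3.3 tcp [ 467.78 -166.39   47.96] q [ 3.000e-04  9.920e-01 -1.264e-01  4.000e-04] rel held fx:  [  2.42 -78.33] z 47.96 f(ex,ey,z) [ 0.64 -0.44 -1.7 ] w -0.001
386 160 [[466.69015182 226.21222807]
 [456.12494323 230.80571354]]
```

View pics/side2c.png

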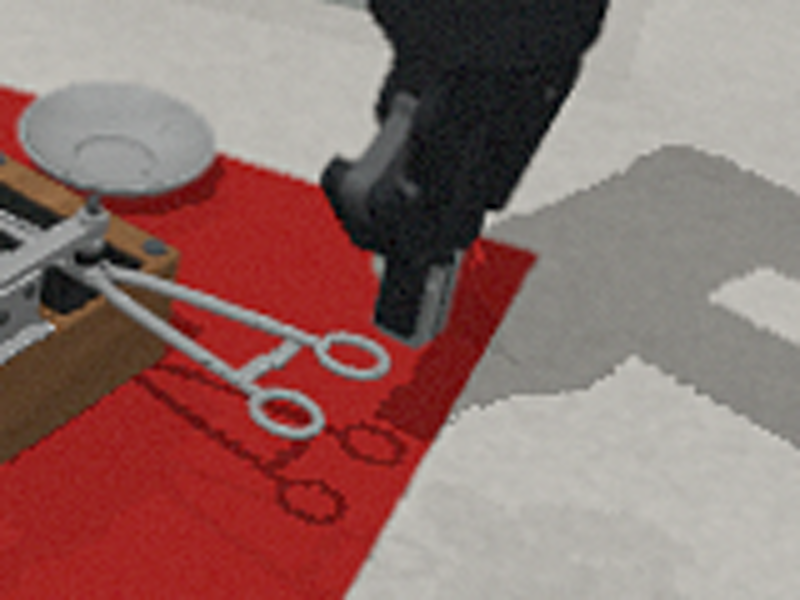

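Request:
apply_moves(travel=[[0,-0.03,0],[0,-0.05,0],[0,-0.064,0],[0,-0.064,0],[0,-0.064,0]], dr=[[0,0,0],[0,0,0],[0,0,0],[0,0,0],[0,0,0]])

```text
time_s: 3.92
eef_pos: [471.5, -151.1, 47.6]
orientation: [0.0, 0.992, -0.127, 0.0]
ft_force: [-1.2, -0.5, 0.4]
grip_width: -0.003
grip_force: 0.2
```

```bash
cat >> h.py <<'E'
def gap(tag):
    im=save("top",f"pics/top{tag}.png")[:,:,::-1].copy(); rep()
    for P in(H,F): 
        for o in holes(im,proj("top",[P])[0],12): 
            X=onz("top",[o[:2]],57.6)[0]; print(o,"rel held",np.round([(X-H)@ex,(X-H)@ey],2))
E
python3 - <<'E'
from h import *
gap(3)
E
```

```text
t 3.98 tcp [ 471.53 -151.17   47.54] q [ 0.000e+00  9.919e-01 -1.269e-01  1.000e-04] rel held fx:  [  2.22 -62.66] z 47.54 f(ex,ey,z) [ 1.03 -0.27 -1.  ] w 0.0
(np.float64(409.97), np.float64(332.24), np.float64(7.7), np.float64(9.8)) rel held [-0.24 -0.11]
```

Request:
apply_moves(travel=[[0,-0.008,0],[0,-0.016,0],[0,-0.016,0]], dr=[[0,0,0],[0,0,0],[0,0,0]])

```text
time_s: 4.35
eef_pos: [471.6, -148.6, 47.2]
orientation: [0.002, 0.992, -0.127, -0.001]
ft_force: [-2.0, -4.9, -1.7]
grip_width: 0.001
grip_force: 2.3
```

```bash
sed -i 's/def gap(tag):/def gap(tag,c="side"):/; s/save("top",f"pics\/top{tag}.png")/save(c,f"pics\/{c}g{tag}.png")/; s/holes(im,proj("top",\[P\])\[0\],12)/holes(im,proj(c,[P])[0],12)/; s/onz("top",\[o/onz(c,[o/' h.py
python3 - <<'E'
from h import *
gap(4)
E
```

```text
t 4.4 tcp [ 471.58 -148.51   47.12] q [ 1.500e-03  9.919e-01 -1.269e-01 -9.000e-04] rel held fx:  [  1.59 -60.07] z 47.12 f(ex,ey,z) [-1.38 -5.28 -2.05] w 0.004
(np.float64(442.9), np.float64(242.1), np.float64(4.5), np.float64(9.9)) rel held [ 0.31 -0.03]
(np.float64(454.72), np.float64(232.43), np.float64(4.0), np.float64(10.5)) rel held [  1.38 -36.28]
```

Request:
apply_moves(travel=[[0,-0.008,0],[0,-0.016,0],[0,-0.02,0],[0,-0.02,0]], dr=[[0,0,0],[0,0,0],[0,0,0],[0,0,0]])

```text
time_s: 4.9
eef_pos: [471.6, -147.2, 47.1]
orientation: [0.005, 0.992, -0.127, -0.002]
ft_force: [-6.1, -13.6, -1.9]
grip_width: -0.0
grip_force: 6.7
```

```bash
python3 - <<'E'
from h import *
gap(5)
E
```

```text
t 4.95 tcp [ 471.62 -147.19   47.12] q [ 0.0052  0.9919 -0.1271 -0.0018] rel held fx:  [  1.3  -58.78] z 47.12 f(ex,ey,z) [ -2.49 -15.44  -0.72] w 0.002
(np.float64(442.93), np.float64(242.1), np.float64(4.5), np.float64(9.9)) rel held [ 0.27 -0.06]
(np.float64(454.52), np.float64(232.84), np.float64(4.0), np.float64(10.3)) rel held [  0.97 -35.08]
```

```bash
python3 - <<'E'
from h import *
s=rep(); print(s["wrist_torque"])
a=cv2.imread("pics/sideg5.png"); b=save("top","pics/top5.png")[:,:,::-1]
u=proj("side",[F])[0].astype(int); v=proj("top",[F])[0].astype(int)
A=a[u[1]-50:u[1]+50,u[0]-75:u[0]+45]; B=b[v[1]-70:v[1]+30,v[0]-50:v[0]+30]
cv2.imwrite("pics/c5.png",np.hstack([cv2.resize(x,None,fx=4,fy=4,interpolation=cv2.INTER_CUBIC) for x in(A,B)]))
E
```

```text
t 4.95 tcp [ 471.62 -147.19   47.12] q [ 0.0052  0.9919 -0.1271 -0.0018] rel held fx:  [  1.3  -58.78] z 47.12 f(ex,ey,z) [ -2.49 -15.44  -0.72] w 0.002
[-2.30743315  0.97653849  0.02732036]
```

View pics/c5.png

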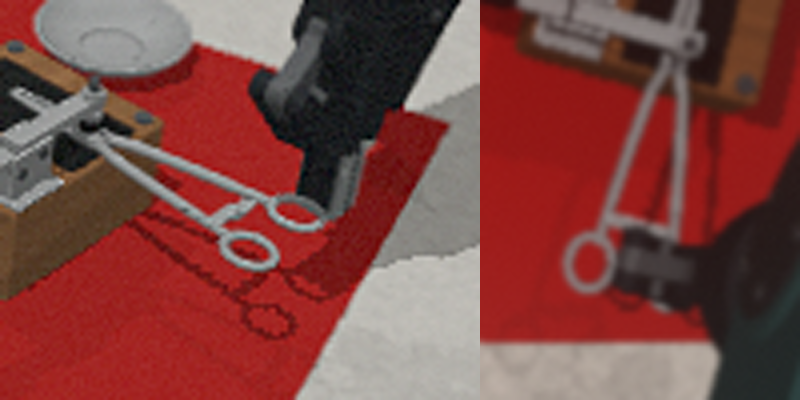

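Request:
apply_moves(travel=[[0,-0.004,0],[0,-0.004,0]], dr=[[0,0,0],[0,0,0]])

```text
time_s: 5.25
eef_pos: [471.7, -147.0, 47.1]
orientation: [0.006, 0.992, -0.127, -0.002]
ft_force: [-6.8, -16.0, -0.7]
grip_width: -0.002
grip_force: 7.6
```

```bash
python3 - <<'E'
from h import *
gap(6)
E
```

```text
t 5.3 tcp [ 471.64 -146.98   47.12] q [ 0.006   0.9919 -0.1272 -0.002 ] rel held fx:  [  1.27 -58.58] z 47.12 f(ex,ey,z) [ -2.8  -16.42  -1.27] w -0.004
(np.float64(442.91), np.float64(242.08), np.float64(4.5), np.float64(10.0)) rel held [ 0.33 -0.08]
(np.float64(454.42), np.float64(232.87), np.float64(4.1), np.float64(10.3)) rel held [  1.05 -34.89]
```

Request:
apply_moves(travel=[[0,0,0.003],[0,0,0.005],[0,0,0.005]], dr=[[0,0,0],[0,0,0],[0,0,0]])

```text
time_s: 5.68
eef_pos: [471.8, -145.8, 47.2]
orientation: [0.005, 0.992, -0.127, -0.002]
ft_force: [-9.6, -11.5, 6.2]
grip_width: 0.001
grip_force: 7.5
```

```bash
python3 - <<'E'
from h import *
gap(7)
E
```

```text
t 5.72 tcp [ 471.75 -145.8    47.24] q [ 0.0047  0.9919 -0.127  -0.002 ] rel held fx:  [  1.07 -57.4 ] z 47.24 f(ex,ey,z) [ -6.05 -13.82   6.97] w 0.003
(np.float64(442.95), np.float64(242.11), np.float64(4.5), np.float64(9.9)) rel held [ 0.24 -0.06]
(np.float64(454.1), np.float64(233.14), np.float64(4.1), np.float64(10.3)) rel held [  1.01 -33.86]
```

Request:
apply_moves(travel=[[-0.006,0,0],[-0.012,0,0],[-0.012,-0.004,0],[-0.012,-0.004,0]], dr=[[0,0,0],[0,0,0],[0,0,0],[0,0,0]])

```text
time_s: 6.22
eef_pos: [471.6, -145.5, 47.9]
orientation: [0.006, 0.992, -0.127, 0.001]
ft_force: [-3.3, -14.5, 1.0]
grip_width: -0.002
grip_force: 7.5
```

```bash
python3 - <<'E'
from h import *
gap(8)
E
```

```text
t 6.28 tcp [ 471.56 -145.48   47.85] q [ 0.006   0.9919 -0.1272  0.0012] rel held fx:  [  0.8  -57.14] z 47.85 f(ex,ey,z) [  0.57 -15.19   2.44] w -0.004
(np.float64(442.92), np.float64(242.09), np.float64(4.5), np.float64(10.0)) rel held [ 0.3  -0.07]
(np.float64(454.19), np.float64(233.2), np.float64(4.2), np.float64(10.2)) rel held [  0.8  -33.84]
```

Request:
apply_moves(travel=[[0,-0.006,0],[0,-0.006,0],[0,-0.006,0]], dr=[[0,0,0],[0,0,0],[0,0,0]])

```text
time_s: 6.65
eef_pos: [471.6, -145.2, 47.9]
orientation: [0.007, 0.992, -0.127, 0.001]
ft_force: [-4.7, -18.2, 2.6]
grip_width: -0.006
grip_force: 9.0
```

```bash
python3 - <<'E'
from h import *
gap(9)
E
```

```text
t 6.7 tcp [ 471.58 -145.18   47.89] q [ 0.0071  0.9918 -0.1273  0.001 ] rel held fx:  [  0.75 -56.84] z 47.89 f(ex,ey,z) [ -0.25 -18.13   1.6 ] w 0.001
(np.float64(442.95), np.float64(242.1), np.float64(4.5), np.float64(9.9)) rel held [ 0.25 -0.09]
(np.float64(454.12), np.float64(233.24), np.float64(4.3), np.float64(10.0)) rel held [  0.82 -33.66]
```

Request:
apply_moves(travel=[[0,0,0.004],[0,0,0.007],[0,0,0.007]], dr=[[0,0,0],[0,0,0],[0,0,0]])

```text
time_s: 7.08
eef_pos: [471.7, -145.2, 47.2]
orientation: [0.007, 0.992, -0.127, 0.001]
ft_force: [-6.4, -17.7, 7.2]
grip_width: -0.004
grip_force: 9.9
```

```bash
python3 - <<'E'
from h import *
gap(10)
E
```

```text
t 7.12 tcp [ 471.67 -145.23   47.18] q [ 0.0072  0.9918 -0.1272  0.0011] rel held fx:  [  0.85 -56.87] z 47.18 f(ex,ey,z) [ -3.06 -18.13   6.78] w 0.001
(np.float64(442.92), np.float64(242.1), np.float64(4.5), np.float64(10.0)) rel held [ 0.29 -0.05]
(np.float64(453.94), np.float64(233.28), np.float64(4.0), np.float64(10.1)) rel held [  0.98 -33.34]
```

Request:
apply_moves(travel=[[-0.006,-0.006,0],[-0.006,-0.006,0],[-0.006,-0.006,0]], dr=[[0,0,0],[0,0,0],[0,0,0]])

```text
time_s: 7.5
eef_pos: [471.7, -142.0, 46.0]
orientation: [0.006, 0.992, -0.127, 0.002]
ft_force: [-1.4, -14.9, 0.5]
grip_width: -0.003
grip_force: 6.6
```

```bash
python3 - <<'E'
from h import *
gap(11)
E
```

```text
t 7.55 tcp [ 471.67 -142.03   45.99] q [ 0.0056  0.9918 -0.1273  0.0022] rel held fx:  [ 5.000e-02 -5.378e+01] z 45.99 f(ex,ey,z) [  1.37 -13.85   0.53] w -0.0
(np.float64(442.95), np.float64(242.12), np.float64(4.5), np.float64(10.0)) rel held [ 0.22 -0.04]
(np.float64(453.03), np.float64(234.41), np.float64(4.0), np.float64(10.3)) rel held [  0.29 -29.61]
```

Request:
apply_moves(travel=[[0,-0.004,0.003],[-0.002,-0.006,0.005],[-0.002,-0.006,0.005]], dr=[[0,0,0],[0,0,0],[0,0,0]])

```text
time_s: 7.92
eef_pos: [471.7, -141.3, 45.3]
orientation: [0.007, 0.992, -0.127, 0.003]
ft_force: [-2.1, -16.8, 1.4]
grip_width: 0.002
grip_force: 7.9
```

```bash
python3 - <<'E'
from h import *
gap(12)
E
```

```text
t 7.97 tcp [ 471.72 -141.26   45.27] q [ 0.0065  0.9918 -0.1273  0.0025] rel held fx:  [ -0.1  -53.01] z 45.27 f(ex,ey,z) [  1.74 -16.2    2.01] w -0.003
(np.float64(442.93), np.float64(242.12), np.float64(4.5), np.float64(10.1)) rel held [ 0.24 -0.02]
(np.float64(452.86), np.float64(234.85), np.float64(4.0), np.float64(10.4)) rel held [ -0.19 -28.39]
```

Request:
apply_moves(travel=[[-0.001,-0.004,0.003],[-0.002,-0.006,0.005],[-0.002,-0.006,0.005]], dr=[[0,0,0],[0,0,0],[0,0,0]])

```text
time_s: 8.35
eef_pos: [471.8, -140.5, 45.0]
orientation: [0.007, 0.992, -0.127, 0.003]
ft_force: [-3.5, -14.2, 5.1]
grip_width: -0.005
grip_force: 4.2
```

```bash
python3 - <<'E'
from h import *
gap(13)
E
```

```text
t 8.4 tcp [ 471.78 -138.47   44.66] q [ 0.0048  0.9918 -0.1276  0.0025] rel held fx:  [ -0.74 -50.3 ] z 44.66 f(ex,ey,z) [ 0.01 -6.56  5.31] w -0.0
(np.float64(442.9), np.float64(242.12), np.float64(4.5), np.float64(10.1)) rel held [0.28 0.02]
(np.float64(452.58), np.float64(235.07), np.float64(4.1), np.float64(10.0)) rel held [ -0.2  -27.54]
(np.float64(452.58), np.float64(235.07), np.float64(4.1), np.float64(10.0)) rel held [ -0.2  -27.54]
```

Request:
apply_moves(travel=[[0,0,-0.003],[0,0,-0.003]], dr=[[0,0,0],[0,0,0]])

```text
time_s: 8.65
eef_pos: [471.9, -136.2, 44.9]
orientation: [0.003, 0.992, -0.127, 0.002]
ft_force: [-1.5, -6.7, 4.4]
grip_width: 0.003
grip_force: 4.2
```

```bash
python3 - <<'E'
from h import *
gap(14)
E
```

```text
t 8.7 tcp [ 471.87 -136.16   44.86] q [ 0.0028  0.9919 -0.1272  0.0023] rel held fx:  [ -1.24 -48.04] z 44.86 f(ex,ey,z) [-0.07 -7.04  5.83] w -0.007
(np.float64(442.9), np.float64(242.13), np.float64(4.5), np.float64(10.0)) rel held [0.26 0.04]
(np.float64(451.3), np.float64(236.27), np.float64(4.2), np.float64(9.9)) rel held [ -0.55 -23.23]
(np.float64(442.0), np.float64(235.69), np.float64(4.0), np.float64(6.9)) rel held [ 11.34 -13.02]
(np.float64(451.3), np.float64(236.27), np.float64(4.2), np.float64(9.9)) rel held [ -0.55 -23.23]
```

Request:
apply_moves(travel=[[0,0,-0.004],[0,0,-0.007],[0,0,-0.007]], dr=[[0,0,0],[0,0,0],[0,0,0]])

```text
time_s: 9.07
eef_pos: [471.8, -136.1, 46.3]
orientation: [0.003, 0.992, -0.127, 0.002]
ft_force: [-0.6, -7.4, 3.3]
grip_width: 0.001
grip_force: 3.8
```

```bash
python3 - <<'E'
from h import *
gap(15)
E
```

```text
t 9.12 tcp [ 471.81 -136.08   46.26] q [ 0.0028  0.9919 -0.1271  0.0022] rel held fx:  [ -1.31 -47.98] z 46.26 f(ex,ey,z) [ 0.38 -7.39  2.85] w -0.003
(np.float64(442.89), np.float64(242.12), np.float64(4.6), np.float64(10.1)) rel held [0.29 0.03]
(np.float64(451.65), np.float64(236.02), np.float64(4.2), np.float64(10.2)) rel held [ -0.58 -24.23]
(np.float64(442.0), np.float64(235.66), np.float64(4.0), np.float64(7.3)) rel held [ 11.38 -13.09]
(np.float64(451.65), np.float64(236.02), np.float64(4.2), np.float64(10.2)) rel held [ -0.58 -24.23]
```

Request:
apply_moves(travel=[[0,0,-0.003],[0,0,-0.003],[0,0.01,-0.003],[0,0.02,-0.003],[0,0.03,-0.003],[0,0.06,-0.003],[0,0.12,-0.003],[0,0.12,-0.003],[0,0.12,-0.003],[0,0.12,-0.003],[0,0.12,-0.003],[0,0.12,-0.003],[0,0.12,-0.003],[0,0.12,-0.003],[0,0.12,-0.003],[0,0.12,-0.003],[0,0.12,-0.003]], dr=[[0,0,0],[0,0,0],[0,0,0],[0,0,0],[0,0,0],[0,0,0],[0,0,0],[0,0,0],[0,0,0],[0,0,0],[0,0,0],[0,0,0],[0,0,0],[0,0,0],[0,0,0],[0,0,0],[0,0,0]])

```text
time_s: 11.25
eef_pos: [462.9, -162.3, 45.3]
orientation: [0.0, 0.992, -0.127, 0.0]
ft_force: [0.5, 0.3, 0.2]
grip_width: -0.003
grip_force: 0.0
```

```bash
python3 - <<'E'
from h import *
gap(16)
E
```

```text
t 11.3 tcp [ 462.92 -162.35   45.34] q [ 1.000e-04  9.919e-01 -1.268e-01  1.000e-04] rel held fx:  [ -3.3  -75.65] z 45.34 f(ex,ey,z) [-0.06 -0.12  0.01] w 0.003
(np.float64(442.93), np.float64(242.13), np.float64(4.5), np.float64(10.1)) rel held [0.23 0.  ]
(np.float64(452.79), np.float64(234.93), np.float64(4.4), np.float64(9.9)) rel held [ -0.23 -28.12]
```

Request:
apply_moves(travel=[[0,0,-0.06],[0,0,-0.12],[0.005,-0.09,-0.12],[0.009,-0.178,-0.12],[0.009,-0.178,-0.1],[0.009,-0.178,-0.076],[0.009,-0.178,-0.076],[0.009,-0.178,-0.076]], dr=[[0,0,0],[0,0,0],[0,0,0],[0,0,0],[0,0,0],[0,0,0],[0,0,0],[0,0,0]])

```text
time_s: 12.3
eef_pos: [476.1, -120.3, 64.2]
orientation: [0.0, 0.992, -0.127, -0.0]
ft_force: [0.3, -0.2, -0.7]
grip_width: -0.001
grip_force: 0.0
```

```bash
python3 - <<'E'
from h import *
gap(17); im=cv2.imread("pics/sideg17.png"); u=proj("side",[F])[0].astype(int)
cv2.imwrite("pics/c17.png",cv2.resize(im[u[1]-50:u[1]+50,u[0]-75:u[0]+45],None,fx=5,fy=5,interpolation=cv2.INTER_CUBIC))
E
```

```text
t 12.35 tcp [ 476.22 -120.27   64.35] q [ 1.000e-04  9.919e-01 -1.272e-01  0.000e+00] rel held fx:  [ -1.03 -31.57] z 64.35 f(ex,ey,z) [-0.08 -0.2  -0.83] w 0.0
(np.float64(442.91), np.float64(242.12), np.float64(4.5), np.float64(10.1)) rel held [0.27 0.01]
(np.float64(452.7), np.float64(235.04), np.float64(4.4), np.float64(10.3)) rel held [ -0.3  -27.76]
(np.float64(452.7), np.float64(235.04), np.float64(4.4), np.float64(10.3)) rel held [ -0.3  -27.76]
```

View pics/c17.png

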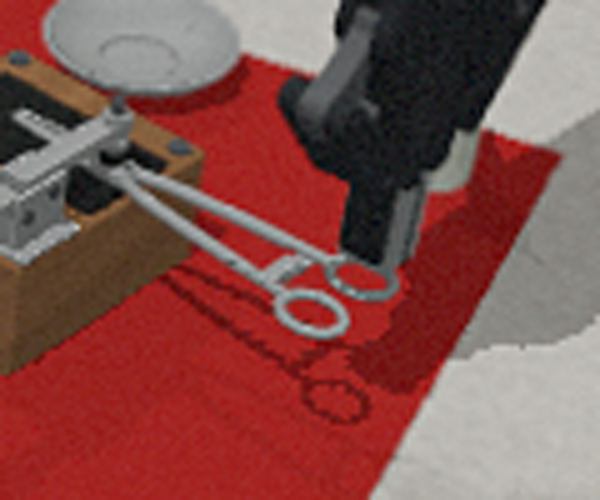

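Request:
apply_moves(travel=[[0,0,0.01],[0,0,0.018],[0,0,0.018],[0,0,0.018]], dr=[[0,0,0],[0,0,0],[0,0,0],[0,0,0]])

```text
time_s: 12.85
eef_pos: [476.3, -119.8, 59.8]
orientation: [0.0, 0.992, -0.127, -0.0]
ft_force: [-1.1, 0.4, 0.6]
grip_width: 0.002
grip_force: 0.0
```

Request:
apply_moves(travel=[[0,0,0.004],[0,0,0.004]], dr=[[0,0,0],[0,0,0]])

```text
time_s: 13.1
eef_pos: [476.2, -119.8, 58.8]
orientation: [0.0, 0.992, -0.127, -0.0]
ft_force: [-0.2, -0.9, 0.1]
grip_width: 0.003
grip_force: 0.0
```

Request:
apply_moves(travel=[[0,0,0.003],[0,0,0.003]], dr=[[0,0,0],[0,0,0]])

```text
time_s: 13.35
eef_pos: [476.4, -119.8, 58.2]
orientation: [0.0, 0.992, -0.127, 0.0]
ft_force: [-0.6, 0.5, 1.2]
grip_width: 0.001
grip_force: 0.4
```

Request:
apply_moves(travel=[[0,0,0.002],[0,0,0.002]], dr=[[0,0,0],[0,0,0]])

```text
time_s: 13.6
eef_pos: [476.4, -119.9, 58.0]
orientation: [0.0, 0.992, -0.127, 0.0]
ft_force: [-0.6, 0.8, 3.4]
grip_width: -0.002
grip_force: 1.4
```

Request:
apply_moves(travel=[[0,0,0.003],[0,0,0.003]], dr=[[0,0,0],[0,0,0]])

```text
time_s: 13.85
eef_pos: [476.4, -119.9, 57.2]
orientation: [0.0, 0.992, -0.127, 0.0]
ft_force: [-1.2, 0.2, 4.7]
grip_width: -0.002
grip_force: 2.2
```

Request:
apply_moves(travel=[[0,0,0.0015],[0,0,0.0015]], dr=[[0,0,0],[0,0,0]])

```text
time_s: 14.1
eef_pos: [476.4, -119.9, 57.0]
orientation: [0.0, 0.992, -0.127, 0.0]
ft_force: [-2.0, 0.5, 4.8]
grip_width: 0.0
grip_force: 2.8
```

Request:
apply_moves(travel=[[0,0,0.002],[0,0,0.002]], dr=[[0,0,0],[0,0,0]])

```text
time_s: 14.35
eef_pos: [476.4, -119.9, 56.5]
orientation: [0.0, 0.992, -0.127, 0.0]
ft_force: [-1.7, 0.8, 6.5]
grip_width: 0.003
grip_force: 3.1
```

```bash
python3 - <<'E'
from h import *
gap(18)
E
```

```text
t 14.4 tcp [ 476.47 -119.9    56.56] q [ 2.000e-04  9.919e-01 -1.268e-01  3.000e-04] rel held fx:  [ -0.89 -31.15] z 56.56 f(ex,ey,z) [-1.6  -0.82  5.54] w 0.003
(np.float64(442.9), np.float64(242.13), np.float64(4.5), np.float64(10.1)) rel held [0.26 0.04]
```

Request:
apply_moves(travel=[[0,0,0.001],[0.001,0.008,0.001],[0.003,0.016,0.001],[0.004,0.024,0.001],[0.004,0.024,0.001]], dr=[[0,0,0],[0,0,0],[0,0,0],[0,0,0],[0,0,0]])

```text
time_s: 15.02
eef_pos: [476.6, -124.8, 56.3]
orientation: [-0.001, 0.992, -0.127, 0.001]
ft_force: [1.1, 3.2, 6.0]
grip_width: -0.003
grip_force: 2.7
```

```bash
python3 - <<'E'
from h import *
gap(19)
for r in landmark_of("free_ring","side"): X=r["position"]; print(r["confidence"],np.round([(X-H)@ex,(X-H)@ey,X[2]],1))
E
```

```text
t 15.07 tcp [ 476.6  -124.84   56.27] q [-1.200e-03  9.919e-01 -1.268e-01  9.000e-04] rel held fx:  [  0.49 -35.9 ] z 56.27 f(ex,ey,z) [-1.07  2.83  5.5 ] w 0.0
(np.float64(442.92), np.float64(242.13), np.float64(4.5), np.float64(10.0)) rel held [0.24 0.02]
(np.float64(451.95), np.float64(235.58), np.float64(2.9), np.float64(10.6)) rel held [ -0.25 -25.6 ]
(np.float64(451.95), np.float64(235.58), np.float64(2.9), np.float64(10.6)) rel held [ -0.25 -25.6 ]
0.57 [ -4.7 -27.4  58.1]
```

```bash
python3 - <<'E'
from h import *
u=proj("side",[F])[0].astype(int)
A=[cv2.resize(cv2.imread(f"pics/sideg{k}.png")[u[1]-25:u[1]+35,u[0]-45:u[0]+15],None,fx=6.6,fy=6.6,interpolation=cv2.INTER_CUBIC) for k in(17,19)]
cv2.imwrite("pics/c19.png",np.hstack(A))
E
```

```text
(no output)
```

View pics/c19.png

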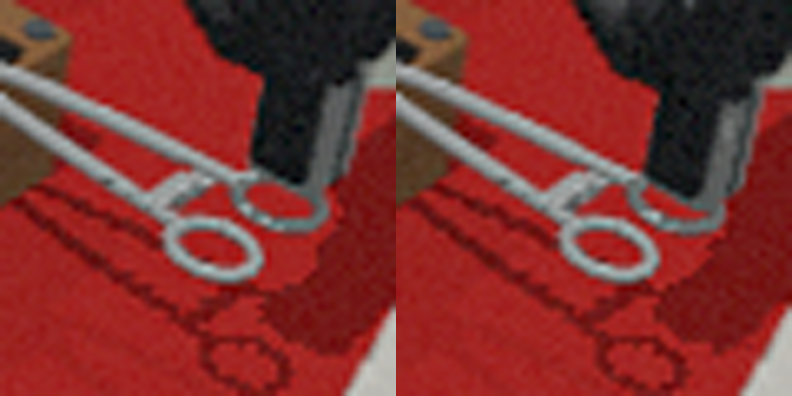

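Request:
apply_moves(travel=[[0,0,0.0012],[0,0,0.0012],[0,0,0.0012]], dr=[[0,0,0],[0,0,0],[0,0,0]])

```text
time_s: 15.5
eef_pos: [476.6, -124.8, 56.2]
orientation: [-0.001, 0.992, -0.127, 0.001]
ft_force: [-0.7, 3.4, 5.1]
grip_width: 0.001
grip_force: 3.1
```

```bash
python3 - <<'E'
from h import *
s=rep(); print(s["grip_force"]); gap(20); s=rep(); print(s["grip_force"])
E
```

```text
t 15.5 tcp [ 476.57 -124.84   56.15] q [-1.100e-03  9.919e-01 -1.267e-01  9.000e-04] rel held fx:  [  0.46 -35.91] z 56.15 f(ex,ey,z) [-1.56  3.06  5.12] w 0.001
3.1132992322091013
t 15.55 tcp [ 476.6  -124.84   56.16] q [-0.0011  0.9919 -0.1267  0.001 ] rel held fx:  [  0.49 -35.9 ] z 56.16 f(ex,ey,z) [-2.51  2.67  5.88] w -0.001
(np.float64(442.89), np.float64(242.11), np.float64(4.5), np.float64(10.1)) rel held [0.31 0.01]
(np.float64(452.03), np.float64(235.64), np.float64(2.9), np.float64(10.7)) rel held [ -0.44 -25.56]
(np.float64(452.03), np.float64(235.64), np.float64(2.9), np.float64(10.7)) rel held [ -0.44 -25.56]
t 15.55 tcp [ 476.6  -124.84   56.16] q [-0.0011  0.9919 -0.1267  0.001 ] rel held fx:  [  0.49 -35.9 ] z 56.16 f(ex,ey,z) [-2.51  2.67  5.88] w -0.001
3.113422282040119
```

Request:
apply_moves(travel=[[0,0,0.001],[0,0,0.0015],[0,0,0.0015]], dr=[[0,0,0],[0,0,0],[0,0,0]])

```text
time_s: 15.92
eef_pos: [476.6, -124.8, 56.0]
orientation: [-0.001, 0.992, -0.127, 0.001]
ft_force: [-0.2, 4.1, 7.0]
grip_width: 0.003
grip_force: 3.6
```

```bash
python3 - <<'E'
from h import *
gap(21); s=rep(); print(s["grip_force"])
E
```

```text
t 15.97 tcp [ 476.63 -124.83   56.01] q [-0.0011  0.9919 -0.1267  0.001 ] rel held fx:  [  0.51 -35.88] z 56.01 f(ex,ey,z) [-1.47  2.71  7.28] w -0.002
(np.float64(442.9), np.float64(242.11), np.float64(4.5), np.float64(10.1)) rel held [ 0.29 -0.  ]
(np.float64(451.69), np.float64(235.62), np.float64(2.8), np.float64(10.3)) rel held [ -0.   -25.18]
(np.float64(451.69), np.float64(235.62), np.float64(2.8), np.float64(10.3)) rel held [ -0.   -25.18]
t 15.97 tcp [ 476.63 -124.83   56.01] q [-0.0011  0.9919 -0.1267  0.001 ] rel held fx:  [  0.51 -35.88] z 56.01 f(ex,ey,z) [-1.47  2.71  7.28] w -0.002
3.6169780511409044
```

Request:
apply_moves(travel=[[0.001,0.006,0.001],[0.002,0.012,0.001],[0.002,0.012,0.001]], dr=[[0,0,0],[0,0,0],[0,0,0]])

```text
time_s: 16.35
eef_pos: [476.7, -127.4, 55.9]
orientation: [-0.002, 0.992, -0.127, 0.001]
ft_force: [-0.1, 4.4, 8.5]
grip_width: 0.003
grip_force: 3.9
```

```bash
python3 - <<'E'
from h import *
gap(22); s=rep(); print(s["grip_force"])
E
```

```text
t 16.4 tcp [ 476.65 -127.36   55.89] q [-0.0017  0.9919 -0.1267  0.0013] rel held fx:  [  1.16 -38.32] z 55.89 f(ex,ey,z) [-1.37  4.31  8.08] w 0.003
(np.float64(442.9), np.float64(242.11), np.float64(4.5), np.float64(10.1)) rel held [ 0.29 -0.  ]
(np.float64(452.2), np.float64(235.36), np.float64(3.4), np.float64(10.6)) rel held [ -0.2  -26.41]
(np.float64(452.2), np.float64(235.36), np.float64(3.4), np.float64(10.6)) rel held [ -0.2  -26.41]
t 16.4 tcp [ 476.65 -127.36   55.89] q [-0.0017  0.9919 -0.1267  0.0013] rel held fx:  [  1.16 -38.32] z 55.89 f(ex,ey,z) [-1.37  4.31  8.08] w 0.003
3.853443555199192
```

```bash
python3 - <<'E'
from h import *
R=H-ey*28.3-ex*.2; R[2]=57.6
b=proj("side",[R,R+[0,0,-1],R-ey,R+ex]); print(b[0],(b[1:]-b[0]).round(3))
g=lambda k:cv2.imread(f"pics/sideg{k}.png")[:,:,::-1]
def obs(k,ref=16):
    # ECC translation of inner rim patch (half nearest the held ring)
    c=proj("side",[R+ey*9.5])[0]; x0,y0=int(c[0])-11,int(c[1])-2
    A=cv2.GaussianBlur(g(ref)[:,:,1],(0,0),.7).astype(np.float32); B=cv2.GaussianBlur(g(k)[:,:,1],(0,0),.7).astype(np.float32)
    T=A[y0:y0+7,x0:x0+20]; W=np.array([[1,0,x0],[0,1,y0]],np.float32)
    try:
        cc,W=cv2.findTransformECC(T,B,W,cv2.MOTION_TRANSLATION,(3,200,1e-6)); return (W[:,2]-[x0,y0]).round(2),round(cc,3)
    except cv2.error as e: return "fail"
for k in(17,18,19,20,21,22): print(k,obs(k))
E
```

```text
[452.8331612  234.87525337] [[-0.103  0.459]
 [ 0.335 -0.255]
 [-0.491 -0.268]]
17 (array([0.37, 0.05]), 0.849)
18 (array([ 0.41, -0.11]), 0.813)
19 (array([0.37, 0.02]), 0.809)
20 (array([0.37, 0.01]), 0.807)
21 (array([0.42, 0.02]), 0.787)
22 (array([0.16, 0.01]), 0.852)
```

```bash
python3 - <<'E'
from h import *
R=H-ey*28.3-ex*.2; R[2]=57.6
def cen(k,P,off=0):
    im=cv2.imread(f"pics/sideg{k}.png").astype(float); s=im[:,:,1]/(im[:,:,2]+20)  # G/R
    u,v=proj("side",[P])[0]; o=[]
    for c in range(int(u)-3,int(u)+4):
        y=np.arange(int(v)-3,int(v)+4); p=s[y,c]-np.min(s[y,c]); p=np.clip(p-.3*p.max(),0,None); o.append((p*y).sum()/p.sum())
    return np.mean(o)
pts={"near rim":R+ey*9.5,"held rim":H+ey*9.5,"shank":H+ex*40-ey*23}
for n,P in pts.items(): print(n,proj("side",[P])[0].round(1),[round(cen(k,P),2) for k in(15,16,17,18,19,20,21,22)])
E
```

```text
near rim [449.6 237.3] [np.float64(238.53), np.float64(237.32), np.float64(237.42), np.float64(236.91), np.float64(237.42), np.float64(237.31), np.float64(237.39), np.float64(237.44)]
held rim [439.7 244.7] [np.float64(244.0), np.float64(243.93), np.float64(243.93), np.float64(243.94), np.float64(243.93), np.float64(243.93), np.float64(243.92), np.float64(243.92)]
shank [431.7 225.7] [np.float64(225.26), np.float64(224.31), np.float64(224.31), np.float64(224.43), np.float64(224.36), np.float64(224.39), np.float64(224.38), np.float64(224.38)]
```

Request:
apply_moves(travel=[[0,-0.01,0],[-0.002,-0.02,0],[-0.002,-0.02,0]], dr=[[0,0,0],[0,0,0],[0,0,0]])

```text
time_s: 16.77
eef_pos: [477.0, -125.0, 55.5]
orientation: [0.001, 0.992, -0.127, 0.001]
ft_force: [0.3, -3.2, 6.1]
grip_width: 0.001
grip_force: 2.8
```

```bash
cat >> h.py <<'E'
def cen(k,P):
    im=cv2.imread(f"pics/sideg{k}.png").astype(float); s=im[:,:,1]/(im[:,:,2]+20)
    u,v=proj("side",[P])[0]; o=[]
    for c in range(int(u)-3,int(u)+4):
        y=np.arange(int(v)-3,int(v)+4); p=s[y,c]-np.min(s[y,c]); p=np.clip(p-.3*p.max(),0,None); o.append((p*y).sum()/p.sum())
    return np.mean(o)
def look(k):
    gap(k); print("gf",sense()["grip_force"])
    R=H-ey*28.3-ex*.2
    print([[round(cen(j,P),2) for j in(16,k)] for P in(R+ey*9.5,H+ex*30-ey*25,H+ex*40-ey*23)])
E
python3 - <<'E'
from h import *
look(23)
E
```

```text
t 16.82 tcp [ 477.   -125.06   55.54] q [ 0.0012  0.9919 -0.1269  0.0012] rel held fx:  [  0.93 -36.01] z 55.54 f(ex,ey,z) [ 1.07 -3.96  5.44] w 0.001
(np.float64(442.92), np.float64(242.11), np.float64(4.5), np.float64(10.1)) rel held [ 0.27 -0.03]
gf 2.8227916428659228
[[np.float64(237.32), np.float64(236.91)], [np.float64(227.25), np.float64(226.74)], [np.float64(224.31), np.float64(223.95)]]
```

Request:
apply_moves(travel=[[0.002,0.01,0.001],[0.004,0.02,0.001],[0.006,0.03,0.001],[0.009,0.04,0.001],[0.009,0.04,0.001]], dr=[[0,0,0],[0,0,0],[0,0,0],[0,0,0],[0,0,0]])

```text
time_s: 17.45
eef_pos: [477.2, -134.0, 55.4]
orientation: [-0.0, 0.992, -0.127, 0.002]
ft_force: [0.3, 0.3, 5.7]
grip_width: 0.002
grip_force: 3.1
```

```bash
python3 - <<'E'
from h import *
look(24)
E
```

```text
t 17.5 tcp [ 477.15 -133.99   55.38] q [-4.000e-04  9.919e-01 -1.269e-01  1.500e-03] rel held fx:  [  3.33 -44.61] z 55.38 f(ex,ey,z) [0.37 0.67 6.95] w -0.001
(np.float64(442.91), np.float64(242.13), np.float64(4.6), np.float64(9.9)) rel held [0.25 0.03]
gf 3.1248377823794726
[[np.float64(237.32), np.float64(237.12)], [np.float64(227.25), np.float64(224.85)], [np.float64(224.31), np.float64(222.56)]]
```

Request:
apply_moves(travel=[[0.003,0.01,0],[0.006,0.02,0],[0.01,0.032,0],[0.01,0.032,0],[0.01,0.032,-0.01],[0.01,0.032,-0.04],[0.01,0.032,-0.1],[0.01,0.1,-0.2],[0.01,0.2,-0.2],[0.01,0.3,-0.2],[0.01,0.3,-0.2]], dr=[[0,0,0],[0,0,0],[0,0,0],[0,0,0],[0,0,0],[0,0,0],[0,0,0],[0,0,0],[0,0,0],[0,0,0],[0,0,0]])

```text
time_s: 18.88
eef_pos: [458.9, -208.4, 104.8]
orientation: [0.0, 0.992, -0.128, -0.0]
ft_force: [-0.3, 0.1, 0.6]
grip_width: 0.001
grip_force: 0.0
```

```bash
python3 - <<'E'
from h import *
gap(25); gap(25,"top")
a=cv2.imread("pics/sideg25.png"); b=cv2.imread("pics/topg25.png")
u=proj("side",[F])[0].astype(int); v=proj("top",[F])[0].astype(int)
A=a[u[1]-50:u[1]+50,u[0]-75:u[0]+45]; B=b[v[1]-70:v[1]+30,v[0]-50:v[0]+30]
cv2.imwrite("pics/c25.png",np.hstack([cv2.resize(x,None,fx=4,fy=4,interpolation=cv2.INTER_CUBIC) for x in(A,B)]))
E
```

```text
t 18.93 tcp [ 459.14 -207.46  104.67] q [-4.000e-04  9.918e-01 -1.276e-01 -2.000e-04] rel held fx:  [   4.41 -120.25] z 104.67 f(ex,ey,z) [0.83 0.52 0.99] w -0.001
(np.float64(442.9), np.float64(242.15), np.float64(4.5), np.float64(9.9)) rel held [0.23 0.08]
(np.float64(457.07), np.float64(228.53), np.float64(3.8), np.float64(9.9)) rel held [  4.74 -48.4 ]
t 18.98 tcp [ 459.27 -206.96  104.59] q [-4.000e-04  9.919e-01 -1.271e-01 -2.000e-04] rel held fx:  [   4.41 -119.73] z 104.59 f(ex,ey,z) [-0.17  0.07  0.66] w 0.001
(np.float64(410.0), np.float64(332.23), np.float64(7.8), np.float64(9.8)) rel held [-0.21 -0.16]
(np.float64(437.8), np.float64(336.87), np.float64(7.4), np.float64(9.9)) rel held [  4.18 -48.39]
```

View pics/c25.png

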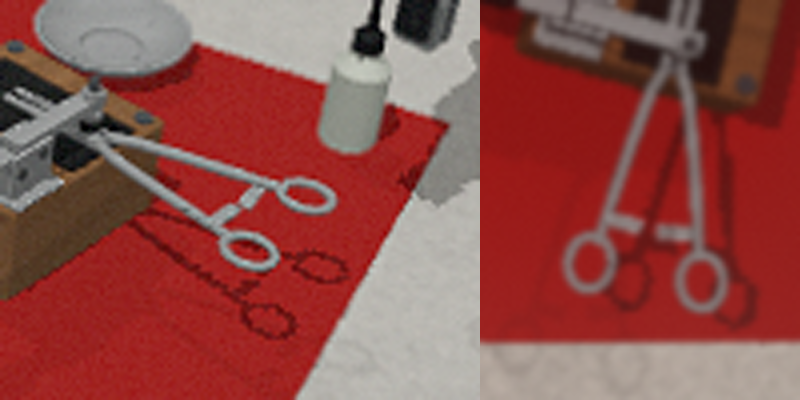

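The last picture shows the ratchet arms apart and the rings 48.4 mm centre to centre, which puts the jaw tips about 4.7 mm apart. The oil bottle stands where it was and the tool is clear, so I'm handing the job in.

```bash
python3 -c "
from bench import *
print(job_done())"
```

```text
the job is handed in; nothing more can be done
None
```

I handed the job in at about 19 s of the 54 s. The catch held on its last tooth for over a second with the finger off. I then pressed the free ring down and drew it out, leaving the forceps unlocked with the jaw tips about 4.7 mm apart by the ring spacing; springing the catch took about 8 N, under the 9.5 N bending limit, but I couldn't measure how far the handle bent sideways.

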